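Rub down a kiln shelf and load it with bud vases

TASK

Get the kiln shelf ready for firing: lower its clamp fully onto the shelf, take the rubbing block by its sprung handle and rub along the middle of the shelf in a stroke from close beside the clamp to the free end, pressing just hard enough to keep the handle's spring about half squeezed. Then put the block back flat on its cork pad and raise the clamp fully, and after that stand every vase upright on the shelf, feet fully on it and not touching one another. Leave the bowl, the kiln prop and the loop tool where they are.

Things in the scene. Friction and masses are not known exactly. Their poses are not given: they have to be found in the camera images.
- shelf: White kiln shelf, a loose flat slab 170 (x) by 280 (y) by 12 mm thick (1.4 kg), lying in a low plywood cradle whose lips end 4 mm below its top. Origin: centre of its underside; its top is 12 mm above that, about 24 mm above the bench. The clamp is at its +y end, the free end is -y.
- clamp (a joint): Steel clamp lever on a head at the shelf's +y end. 0 = lowered, rubber toe on the shelf; grows as the toe rises; range -0.03 to 1.15 rad (fully raised). Starts raised; stays where left (0.15 N m, about 2 N at the knob). Lowered or raised, the toe reaches over the shelf's centre line from the +y end to shelf y = +115 mm; raised, it is about 40 mm above the shelf.
- clamp_knob (a point): Centre of the black ball knob, 22 mm in diameter, at the end of the lever's handle (10 mm rod), 70 mm from the hinge. Lowered: the handle stands straight up, the knob 112 mm above the bench. Raised: it leans outward, away from the shelf (towards shelf +y), the knob about 71 mm above the bench.
- clamp_hinge (a point): Hinge of the clamp lever, 42 mm above the bench, 170 mm from the shelf's centre along shelf +y, midway across the shelf. The hinge axis is level, along shelf x. The knob is at hinge + 70 mm * (sin(q) along shelf +y, cos(q) up), q = joint clamp. Its steel head is 32 mm wide (x) and 52 mm high.
- block: Rubbing block: grey abrasive sole with an aluminium back, 110 (x) by 50 (y) by 22 mm high, with a wooden bar handle above it on two posts; 0.34 kg in all, 70 mm high. Origin: centre of the sole's underside. z is up.
- block_grip (a point): Grip point on the block's handle, 58 mm above the sole's underside when unsqueezed. The handle is a wooden bar 70 mm long (block x), 20 mm wide (block y), from 40 to 70 mm above the sole's underside. It moves down with the spring.
- block_handle (a joint): How far the sprung handle is squeezed towards the sole: 0 free, 0.014 m fully squeezed. Pushing it down takes 3 N to start and 0.6 N per mm more (about 7 N at half, 7 mm).
- pad: Cork pad, 160 (x) by 110 (y) by 5 mm, fixed on the bench, where the block lies at first. Origin: centre of its underside; its top is 5 mm higher.
- board: Dark hardboard sheet 210 by 210 by 3 mm, fixed on the bench, on which the vases stand at first. Origin: centre of its underside.
- vase1: Small terracotta bud vase, 90 mm high (0.14 kg): foot 52 mm across, belly 56 mm across (widest 10 to 28 mm above the foot), shoulder to 52 mm, then a straight neck 22 mm across from 52 to 84 mm with a 25 mm lip. Origin: centre of the foot's underside; z is up. From two to four vases are there; None if absent.
- vase2: Small terracotta bud vase, 90 mm high (0.14 kg): foot 52 mm across, belly 56 mm across (widest 10 to 28 mm above the foot), shoulder to 52 mm, then a straight neck 22 mm across from 52 to 84 mm with a 25 mm lip. Origin: centre of the foot's underside; z is up. From two to four vases are there; None if absent.
- vase3: Small terracotta bud vase, 90 mm high (0.14 kg): foot 52 mm across, belly 56 mm across (widest 10 to 28 mm above the foot), shoulder to 52 mm, then a straight neck 22 mm across from 52 to 84 mm with a 25 mm lip. Origin: centre of the foot's underside; z is up. From two to four vases are there; None if absent.
- vase4: Small terracotta bud vase, 90 mm high (0.14 kg): foot 52 mm across, belly 56 mm across (widest 10 to 28 mm above the foot), shoulder to 52 mm, then a straight neck 22 mm across from 52 to 84 mm with a 25 mm lip. Origin: centre of the foot's underside; z is up. From two to four vases are there; None if absent.
- glaze_bowl: Black bowl 90 mm across, 45 mm high; bystander. Origin: centre of its underside.
- prop: White tubular kiln prop standing upright, 40 mm across, 60 mm high; bystander. Origin: centre of its underside.
- loop_tool: Wooden-handled loop tool lying on the bench, 165 mm long along its x; bystander.
Not all that is in view belongs to the job. Leave any pink look-alike of the vase1 alone. There is more than one size of the block; the one meant has the size given above.

How it is judged:
On the way, in this order (a step that is already met when the one before it is completed fails the run):
1. the clamp is lowered onto the shelf (value of joint clamp below 0.1 rad), for 0.2 s.
2. clamp down, the block presses on the shelf beside the clamp (centre 50 to 105 mm from the shelf's middle), spring squeezed 2 to 12.5 mm (value of joint clamp below 0.1 rad and contact force between block and shelf above 4 N and value of joint block_handle between 0.002 and 0.0125 m and x of block in the frame of shelf between -0.028 and 0.028 m and angle between block's own z axis and vertical below 0.12 rad and y of block in the frame of shelf between 0.05 and 0.105 m), for 0.15 s.
3. the same pressure between the clamp end and the middle (value of joint clamp below 0.1 rad and contact force between block and shelf above 4 N and value of joint block_handle between 0.002 and 0.0125 m and x of block in the frame of shelf between -0.028 and 0.028 m and angle between block's own z axis and vertical below 0.12 rad and y of block in the frame of shelf between 0.008 and 0.042 m), for 0.15 s.
4. the same pressure just past the middle (value of joint clamp below 0.1 rad and contact force between block and shelf above 4 N and value of joint block_handle between 0.002 and 0.0125 m and x of block in the frame of shelf between -0.028 and 0.028 m and angle between block's own z axis and vertical below 0.12 rad and y of block in the frame of shelf between -0.042 and -0.008 m), for 0.15 s.
5. the same pressure further towards the free end (value of joint clamp below 0.1 rad and contact force between block and shelf above 4 N and value of joint block_handle between 0.002 and 0.0125 m and x of block in the frame of shelf between -0.028 and 0.028 m and angle between block's own z axis and vertical below 0.12 rad and y of block in the frame of shelf between -0.085 and -0.05 m), for 0.15 s.
6. the same pressure at the free end (block's centre within 48 mm of it) (value of joint clamp below 0.1 rad and contact force between block and shelf above 4 N and value of joint block_handle between 0.002 and 0.0125 m and x of block in the frame of shelf between -0.028 and 0.028 m and angle between block's own z axis and vertical below 0.12 rad and y of block in the frame of shelf below -0.092 m), for 0.15 s.
7. the block is back on its pad and the clamp is raised (value of joint clamp above 0.9 rad and horizontal distance between block and pad below 0.042 m), for 0.2 s.
8. all vases stand on the shelf (x of vase1 in the frame of shelf between -0.062 and 0.062 m and y of vase1 in the frame of shelf between -0.117 and 0.117 m and z of vase1 in the frame of shelf between 0.008 and 0.016 m and angle between each of vase1, vase2, vase3, vase4's own z axis and vertical below 0.1 rad and linear speed of each of vase1, vase2, vase3, vase4 below 0.03 m/s and x of vase2 in the frame of shelf between -0.062 and 0.062 m and y of vase2 in the frame of shelf between -0.117 and 0.117 m and z of vase2 in the frame of shelf between 0.008 and 0.016 m and x of vase3 in the frame of shelf between -0.062 and 0.062 m and y of vase3 in the frame of shelf between -0.117 and 0.117 m and z of vase3 in the frame of shelf between 0.008 and 0.016 m and x of vase4 in the frame of shelf between -0.062 and 0.062 m and y of vase4 in the frame of shelf between -0.117 and 0.117 m and z of vase4 in the frame of shelf between 0.008 and 0.016 m), for 0.2 s.
At the end, for the whole second after the job is handed in: Every vase upright (0.1 rad), at rest, foot fully on the shelf (centre 23 mm inside the edges), centres over 57.5 mm apart; clamp above 0.9 rad; block flat and at rest, centre within 42 mm of the pad's centre; shelf flat in its cradle (all of step 7 and all of step 8 and horizontal distance between each of vase2, vase3, vase4 and vase1 above 0.0575 m and horizontal distance between each of vase3, vase4 and vase2 above 0.0575 m and horizontal distance between vase4 and vase3 above 0.0575 m and angle between block's own z axis and vertical below 0.08 rad and height (world z) of block between 0.002 and 0.01 m and linear speed of block below 0.03 m/s and angle between shelf's own z axis and vertical below 0.03 rad and height (world z) of shelf below 0.016 m); the robot touches nothing.
It fails at once if the glaze bowl is moved more than 30 mm (distance of glaze_bowl from where it was at the start of the episode above 0.03 m).
It fails at once if the kiln prop is moved more than 30 mm (distance of prop from where it was at the start of the episode above 0.03 m).
It fails at once if the loop tool is moved more than 30 mm (distance of loop_tool from where it was at the start of the episode above 0.03 m).
It fails at once if the block is pressed or banged on the shelf hard enough to crack it (over 60 N) (contact force between block and shelf above 60 N).
Of vase1, vase2, vase3, vase4 only 2 to 4 are there at a start; the rules pass over those that are not, and their reading is None.
At some moment in a run one of block, vase1, vase2, vase3, vase4 may be knocked a few centimetres aside while the robot is not near it.
It also fails if it takes over 200 s, if anything falls off the work surface, if the arm or the gripper's body presses on something with over 40 N, if the wrist force passes 120 N, or if a joint passes its speed limit or range.

ROBOT

A 6-joint arm with a two-finger parallel gripper is mounted at the origin on the work surface. World frame = base frame: x ahead of the robot, y to its left, z up, the work surface at z = 0. Lengths are in m, angles in rad, forces in N, time in s.
With the tool pointing down it reaches from about 0.275 to 0.875 m from the base axis. Payload 12.5 kg.
Tool frame: the origin (TCP) lies at the very end of the fingers, on their centre line; the grasp point (between the pads) lies 19 mm behind it; z points along the fingers, y is the line along which they close (so a half turn about z gives the same grasp; the last joint's range is limited). The gripper opens to 85 mm and grips with 20 to 120 N. Pads are 22 mm wide; open, the fingers measure 114 mm over their backs; the gripper's body (76 mm by 85 mm) begins 54 mm behind the grasp point. The pads swing forward as they close: fully open they stand 13 mm farther back than shut.
Start: joints at [1.081, 0.351, 1.652, -0, 1.139, -0.085], TCP at [0.217, 0.506, 0.231] pointing down, gripper open.
Joint ranges: [-2.75, 2.75], [-0.79, 2.1], [0.01, 2.65], [-1.57, 4.71], [0.07, 3.14], [-2.87, 2.87]. Speed limits (rad/s): [2.22, 2.22, 2.79, 3.14, 3.14, 3.14].

INTERFACE

Orientations are given as a 3x3 rotation matrix whose columns are the frame's x, y, z axes.
In Python, from bench import manip gives the robot as it stands. Calls block until the motion is done:
- manip.move_ptp(position, orientation): joint-space move of the TCP to a pose.
- manip.move_l(position, attitude=None, max_speed=0.15): straight line of the TCP; attitude=None keeps the orientation; max_speed is the mean speed in m/s.
- manip.move_j(angles): joint-space move.
- manip.set_gripper(opening, effort=None): opening from 0.0 (shut) to 1.0 (fully open); effort is the grip in N (None keeps the last); returns when the fingers have stopped.
- manip.dwell(seconds).
- manip.inverse_kinematics(position, orientation): joint angles nearest the present ones, or None.
- manip.grab_frame(name): name is "scene" or "top" or "wrist"; returns (picture, depth): 384x512x3 uint8, red, green, blue; 384x512 float32, m along the optical axis (not along the pixel's ray), 0 where there is no reading.
- manip.get_calibration(name): a dict with "camera_matrix" (3x3 intrinsics, pixels), "k1" (the pictures are not rectified: a ray, as slopes to the right and down, at radius r is drawn at 1 + k1 r^2 times it, then the intrinsics apply), "R" (3x3) and "t" (3): a world point X has camera coordinates R X + t. Camera axes: x right, y down, z forward; pixel columns grow to the right and rows downward; lengths in m; the calibration is good to about 2 mm. A picture is of the moment at which its call begins: read the wrist's pose just before it. get_calibration takes no time and is no camera call; for the wrist camera it gives the pose at the moment of the call.
A pose or a line that the arm cannot do raises manip.Unreachable and nothing moves.
- manip.sign_off(): hands the job in; it is judged then, once.
Trained networks look in the newest picture that a camera, given by its name, has taken for a name from the list of things; names that differ only in an ending like _2 or _b are one class to them, and where a whole thing is asked for, a point or a joint stands for the part that bears it (a point fixed in the world has none). Each returns a list of dicts, best first, with "confidence" (0 to 1); they miss things now and then, are a little off and sometimes report something else, mostly with a low value. They report only what shows in the picture. A call takes as long as a camera call. They do not tell look-alikes from the thing itself.
- manip.look_for(camera, name): "at" ([x, y, z] in m, in world coordinates, good to about 4 mm: the middle of the surface that is visible of it).
Readings, each from a call of its own:
- manip.current_time(): time.
- manip.current_qpos(): joint angles.
- manip.current_joint_vel(): joint speeds.
- manip.current_joint_torque(): joint torques, N m.
- manip.current_ee_pos(): TCP position.
- manip.current_tcp_rot(): TCP orientation.
- manip.current_force(): force on the tool from outside, world axes, zero at the start.
- manip.current_ft_torque(): the same for the moment, N m.
- manip.current_grip_width(): opening from 0.0 (shut) to 1.0 (fully open).
- manip.current_grip_force(): force on a finger pad.
Only numpy, scipy, OpenCV 4.12 (cv2) and the standard library are available. Lean on these libraries where they do the work, as an engineer would, in place of code of your own. Each camera call takes 0.05 s, during which the arm holds its last target. There are 200 camera calls.

## Working session

There is one attempt and no reset: what is moved stays moved. The work goes in short steps, each a Python script; the robot and the scene stay as the last script left them, time stands still between calls to the robot, and variables do not carry over. Pictures are saved under pics/ and viewed, at most 14 in all, crops included, and the job is handed in when it is done.

```bash
mkdir -p pics; ls
python3 - <<'E'
from bench import manip
import cv2,numpy as np
for c in ["top","scene"]:
    p,d=manip.grab_frame(c); cv2.imwrite(f"pics/{c}0.png",p[:,:,::-1]); np.save(f"pics/{c}0.npy",d)
    k=manip.get_calibration(c); print(c,k)
    for n in ["shelf","clamp_knob","block","pad","board","vase1","glaze_bowl","prop","loop_tool"]:
        print(n,[(np.round(r["at"],3).tolist(),round(r["confidence"],2)) for r in manip.look_for(c,n)])
print(manip.current_tcp_rot().round(3).tolist() if hasattr(manip.current_tcp_rot(),'round') else manip.current_tcp_rot())
E
```

```text
pics
top {'camera_matrix': array([[405.33599935,   0.        , 255.68478731],
       [  0.        , 405.33599935, 190.11293306],
       [  0.        ,   0.        ,   1.        ]]), 'k1': -0.10552605244630481, 'R': array([[-0.00835775, -0.99994995, -0.00549977],
       [-0.99574336,  0.0088272 , -0.09174548],
       [ 0.09178943,  0.00470957, -0.9957673 ]]), 't': array([-0.06706182,  0.58580412,  1.38700255])}
shelf [([0.548, -0.002, 0.024], 0.92)]
clamp_knob [([0.572, 0.186, 0.074], 0.54), ([0.39, 0.354, 0.046], 0.17)]
block [([0.46, -0.327, 0.024], 0.8), ([0.564, 0.04, 0.021], 0.44)]
pad [([0.471, -0.348, 0.005], 0.9)]
board [([0.456, 0.318, 0.005], 0.85), ([0.418, 0.262, 0.045], 0.44)]
vase1 [([0.471, 0.356, 0.04], 0.68), ([0.392, 0.351, 0.047], 0.67), ([0.414, 0.264, 0.044], 0.65), ([0.374, 0.115, 0.044], 0.6), ([0.459, -0.33, 0.027], 0.59)]
glaze_bowl [([0.694, 0.319, 0.02], 0.83), ([0.779, -0.026, 0.01], 0.66)]
prop [([0.715, -0.285, 0.058], 0.47)]
loop_tool []
scene {'camera_matrix': array([[362.51568793,   0.        , 256.33820175],
       [  0.        , 362.51568793, 192.131
[... 223 characters left out ...]
, -0.6506086 ]]), 't': array([ 0.1407871 , -0.30110523,  1.52922767])}
shelf [([0.564, 0.004, 0.022], 0.66)]
clamp_knob [([0.576, 0.18, 0.075], 0.71)]
block [([0.483, -0.332, 0.024], 0.88), ([0.533, -0.535, 0.024], 0.75)]
pad [([0.504, -0.33, 0.007], 0.91)]
board [([0.487, 0.314, 0.004], 0.81), ([0.727, -0.282, 0.047], 0.58), ([0.8, -0.027, 0.011], 0.2)]
vase1 [([0.427, 0.265, 0.038], 0.87), ([0.492, 0.364, 0.042], 0.8), ([0.4, 0.354, 0.035], 0.78)]
glaze_bowl [([0.672, 0.315, 0.032], 0.9)]
prop [([0.726, -0.284, 0.046], 0.62), ([0.473, -0.336, 0.068], 0.15)]
loop_tool [([0.488, 0.317, 0.0], 0.57), ([0.802, -0.024, 0.011], 0.52)]
[[-0.919, 0.394, 0.0], [0.394, 0.919, 0.0], [-0.0, 0.0, -1.0]]
```

View pics/top0.png

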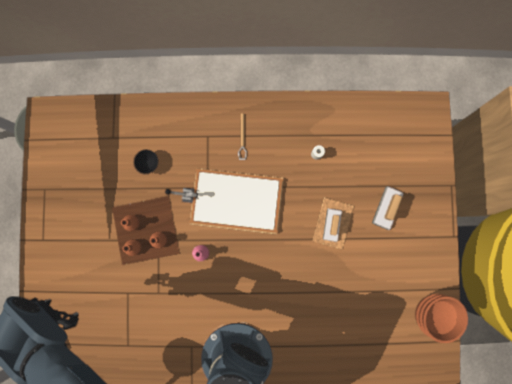

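View pics/scene0.png

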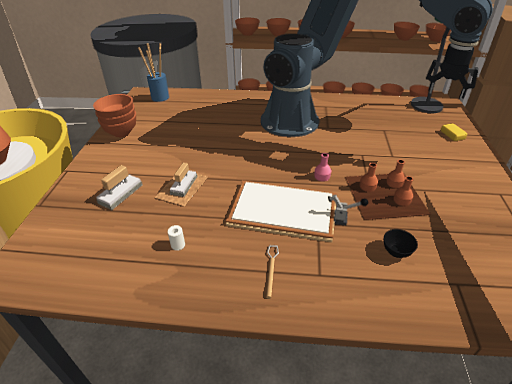

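Top view: three terracotta vases on the board at (132,222), (131,247) and (158,240), and the pink look-alike at (200,253). There are two blocks, one on the cork pad at (334,225) and a bigger one on the bench at (389,208). The clamp knob is at (168,191). Next I measure all of these.

```bash
cat > h.py <<'E'
from bench import manip
import cv2,numpy as np
def shot(c):
    k=manip.get_calibration(c); p,d=manip.grab_frame(c); return p,d,cloud(k,d)
def cloud(k,d):
    v,u=np.mgrid[0:d.shape[0],0:d.shape[1]]
    n=cv2.undistortPoints(np.stack([u,v],-1).reshape(-1,1,2).astype(float),k["camera_matrix"],np.array([k["k1"],0,0,0.])).reshape(*d.shape,2)
    P=np.dstack([n*d[...,None],d]); X=(P-k["t"])@k["R"]; X[d==0]=np.nan
    return X
def box(X,m):
    q=X[m][:,:2]; q=q[~np.isnan(q).any(1)]; (c,s,a)=cv2.minAreaRect((q*1000).astype(np.float32))
    s=list(s)
    if s[0]<s[1]: s=s[::-1]; a+=90
    return np.round(c,1),np.round(s,1),round((a+90)%180-90,1),len(q),round(float(np.nanmedian(X[m][:,2]))*1000,1)
def blobs(m,mn=15):
    n,l,s,_=cv2.connectedComponentsWithStats(m.astype(np.uint8)); return [l==i for i in range(1,n) if s[i,4]>=mn]
E
python3 - <<'E'
from h import *
for c in ["top","scene"]:
    p=cv2.imread(f"pics/{c}0.png"); d=np.load(f"pics/{c}0.npy"); X=cloud(manip.get_calibration(c),d)
    hsv=cv2.cvtColor(p,cv2.COLOR_BGR2HSV).astype(int); H,S,V=hsv[...,0],hsv[...,1],hsv[...,2]
    x,y,z=X[...,0],X[...,1],X[...,2]
    print(c)
    bench=(x>.3)&(x<.9)&(abs(y)<.65)
    print("bench z",np.nanmedian(z[bench&(z<.008)]))
    for nm,m in [("shelf",bench&(S<50)&(V>150)&(abs(z-.024)<.008)),("sole",bench&(S<60)&(y<-.2)&(z>.006)&(z<.04)),("handle",bench&(y<-.2)&(z>.05)),
                 ("knob/tall",bench&(y>-.2)&(z>.055)),("vasetop",bench&(y>0)&(z>.083))]:
        for b in blobs(m): print(nm,box(X,b),"px",np.argwhere(b).mean(0)[::-1].round(),"zmax",np.nanmax(z[b]).round(3))
p=cv2.imread("pics/top0.png"); q=cv2.imread("pics/scene0.png")
cv2.imwrite("pics/c1.png",np.hstack([cv2.resize(p[180:260,300:420],(400,267)),cv2.resize(p[200:280,105:225],(400,267))]))
E
```

```text
top
bench z 0.0006513039742205385
shelf (array([551.4,  -3.3]), array([281.1, 172. ]), 83.0, 3839, 24.2) px [236. 200.] zmax 0.032
shelf (array([ 519.4, -533.4]), array([136.4,  59.2]), -21.4, 361, 28.0) px [385. 209.] zmax 0.032
shelf (array([ 462.1, -337.3]), array([107. ,  50.7]), -10.1, 259, 26.7) px [330. 225.] zmax 0.032
sole (array([ 705.2, -280.3]), array([34.7, 11.6]), 48.3, 21, 26.5) px [314. 156.] zmax 0.04
sole (array([ 517.1, -539.3]), array([138.2,  72.3]), -25.2, 477, 28.1) px [384. 209.] zmax 0.036
sole (array([ 462.9, -339.3]), array([109.3,  54.8]), -10.1, 302, 26.6) px [331. 225.] zmax 0.036
handle (array([ 715.5, -289.6]), array([39. , 36.7]), -45.9, 92, 59.6) px [318. 151.] zmax 0.066
handle (array([ 519.1, -535.4]), array([86. , 27.2]), -22.6, 237, 88.7) px [393. 207.] zmax 0.099
handle (array([ 462.7, -337.3]), array([67.1, 22.2]), -9.5, 144, 74.9) px [334. 224.] zmax 0.081
knob/tall (array([577. , 203.4]), array([60.4, 17.2]), 88.1, 65, 78.3) px [172. 192.] zmax 0.094
knob/tall (array([566.5, 145.4]), array([42.4, 14.3]), 87.6, 45, 81.1) px [192. 195.] zmax 0.
[... 2329 characters left out ...]
80.9) px [407. 183.] zmax 0.094
knob/tall (array([572.3, 140.7]), array([36.7, 15.5]), 87.0, 78, 75.1) px [334. 200.] zmax 0.086
knob/tall (array([580. , 205.6]), array([52.8, 15. ]), 77.4, 91, 75.2) px [359. 203.] zmax 0.09
vasetop (array([370.7, 121.7]), array([23.5, 19.7]), -2.4, 34, 88.8) px [325. 155.] zmax 0.093
vasetop (array([391.2, 360.2]), array([21.5, 19.1]), 24.7, 36, 91.4) px [400. 162.] zmax 0.095
vasetop (array([416.2, 268. ]), array([24.8, 21.6]), -11.1, 43, 91.2) px [372. 166.] zmax 0.094
vasetop (array([476.6, 366.8]), array([24.4, 20.9]), -17.3, 48, 91.4) px [408. 179.] zmax 0.094
vasetop (array([582.5, 223.4]), array([14.1, 13.5]), 82.8, 21, 84.9) px [364. 201.] zmax 0.09
```

View pics/c1.png

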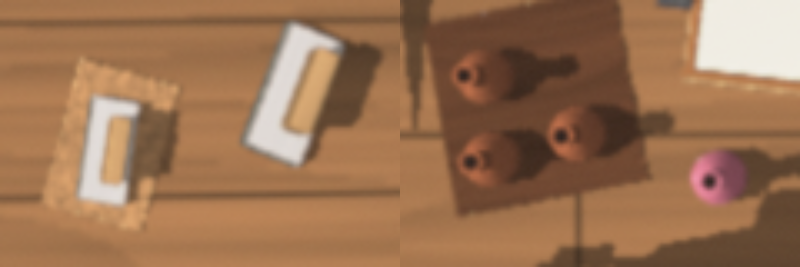

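The block on the pad at (334,225) measures 109x51 mm with its handle top near 73 mm, so it is the one meant. The other at (389,208) measures 138x60 mm. The crop confirms this, and also shows three terracotta vases plus the pink decoy. Now I lower the clamp.

```bash
cat >> h.py <<'E'
def down(deg):
    a=np.radians(deg); c,s=np.cos(a),np.sin(a)
    return np.array([[-s,c,0],[c,s,0],[0,0,-1.]])
YAW=-7.0; SC=np.array([.550,-.004]); 
ex=np.array([np.cos(np.radians(YAW)),np.sin(np.radians(YAW))]); ey=np.array([-ex[1],ex[0]])
def sh(x,y,z): return np.r_[SC+x*ex+y*ey,z]
def knob(q,dy=0): return sh(0,.170+.07*np.sin(q)+dy,.042+.07*np.cos(q)-.019)
def st(): print(round(manip.current_time(),1),np.round(manip.current_ee_pos(),4),"F",np.round(manip.current_force(),1),"w",round(manip.current_grip_width(),3),"gf",round(manip.current_grip_force(),1))
E
python3 - <<'E'
from h import *
R=down(-7); manip.set_gripper(.6)
k=knob(1.14,-.002)
manip.move_ptp(k+[0,0,.12],R); st()
manip.move_l(k); st()
manip.set_gripper(0,25); st()
for q in np.arange(1.0,-.01,-.125):
    manip.move_l(knob(q)); 
    print(round(q,2)); st()
manip.move_l(knob(-.03)); st()
p,d,X=shot("scene"); cv2.imwrite("pics/clamp.png",cv2.resize(p[140:260,230:430,::-1],(800,480)))
E
```

```text
3.1 [0.5778 0.2268 0.1724] F [-0.1  1.  -0.6] w 0.6 gf 0.0
4.1 [0.5787 0.2262 0.0532] F [-0.3 -0.6 -0.2] w 0.599 gf 0.0
4.5 [0.5788 0.2261 0.053 ] F [1.8 1.2 3.6] w 0.239 gf 24.3
1.0
4.7 [0.5782 0.2222 0.0609] F [ 3.5 -3.7 -2.7] w 0.239 gf 25.5
0.88
5.0 [0.5776 0.2172 0.068 ] F [ 3.  -3.1 -2. ] w 0.233 gf 25.3
0.75
5.2 [0.5768 0.2112 0.0744] F [ 4.2 -3.  -2.7] w 0.235 gf 25.3
0.62
5.5 [0.576  0.2045 0.0798] F [ 3.8 -3.3 -3.5] w 0.239 gf 25.3
0.5
5.7 [0.5751 0.1973 0.0845] F [ 3.7 -3.  -3.5] w 0.236 gf 25.2
0.38
6.0 [0.5741 0.1895 0.0882] F [ 5.3 -3.1 -3.9] w 0.233 gf 25.2
0.25
6.2 [0.5732 0.1814 0.0908] F [ 4.7 -2.3 -3.5] w 0.237 gf 25.0
0.12
6.5 [0.5721 0.173  0.0924] F [ 4.8 -1.7 -4.6] w 0.231 gf 24.9
0.0
6.7 [0.5711 0.1646 0.093 ] F [ 5.1 -1.5 -4. ] w 0.229 gf 25.5
7.0 [0.571  0.1638 0.0931] F [ 5.8  6.8 -3.8] w 0.238 gf 25.4
```

View pics/clamp.png

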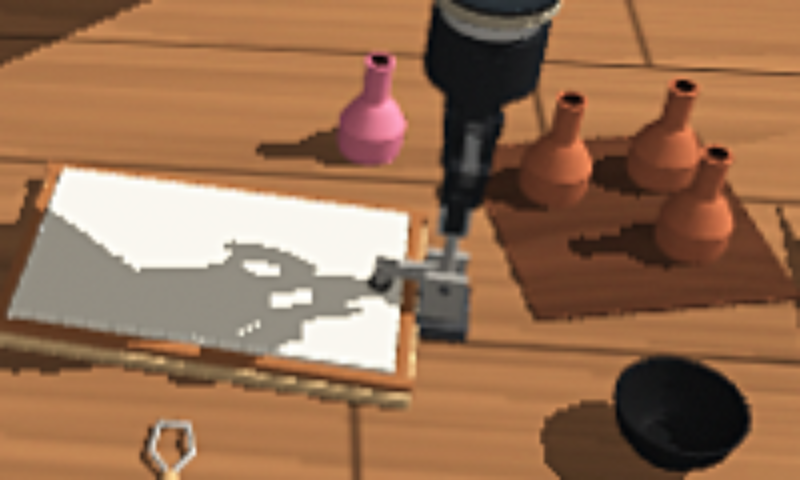

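The clamp is lowered: the handle stands vertical and there was a 6.8 N stop reaction. Next I release it and re-measure the clamp, the shelf and the block.

```bash
cat >> h.py <<'E'
def measure(cs=("top","scene")):
    for c in cs:
        p,d,X=shot(c); hsv=cv2.cvtColor(p,cv2.COLOR_RGB2HSV); S,V=hsv[...,1],hsv[...,2]
        x,y,z=X[...,0],X[...,1],X[...,2]; b=(x>.3)&(x<.9)&(abs(y)<.5)
        print(c)
        for nm,m in [("shelf",b&(S<50)&(V>100)&(abs(z-.024)<.008)&(abs(y)<.2)),("sole",b&(S<60)&(y<-.2)&(x<.65)&(z>.006)&(z<.04)),("handle",b&(y<-.2)&(x<.65)&(z>.05)),("top",b&(y>-.2)&(z>.083))]:
            for q in blobs(m): print(nm,box(X,q))
E
python3 - <<'E'
from h import *
manip.set_gripper(.6); manip.move_l(knob(-.03)+[0,0,.12]); st()
manip.move_ptp([.40,-.15,.3],down(-100))
measure()
E
```

```text
8.4 [0.57   0.1625 0.212 ] F [ 0.9  0.2 -0.3] w 0.603 gf 0.0
top
shelf (array([551.3,  -3.1]), array([281.4, 171.9]), 83.0, 3821, 24.3)
sole (array([ 462.9, -339.3]), array([110.4,  53.9]), -10.0, 308, 26.8)
sole (array([ 487.4, -491.4]), array([49.2, 16. ]), -1.2, 62, 25.0)
handle (array([ 462.6, -337.3]), array([66.8, 20.6]), -9.6, 142, 74.7)
handle (array([ 392. , -211.3]), array([62.6, 23.5]), -1.4, 211, 602.7)
top (array([569.7, 166.5]), array([19.9, 18.9]), 25.4, 35, 120.4)
top (array([475.9, 368.2]), array([23.1, 20.2]), -89.9, 49, 93.0)
top (array([ 361.8, -128.2]), array([186.8, 129.2]), -23.9, 4214, 610.1)
top (array([415.8, 270. ]), array([22.6, 20.2]), 86.8, 44, 93.5)
top (array([389.3, 362.3]), array([22.3, 19.8]), -89.8, 43, 92.9)
top (array([371.2, 121.4]), array([22. , 19.1]), 29.9, 39, 91.7)
scene
shelf (array([548.8,  -4.6]), array([283.4, 179.1]), 82.7, 3509, 22.6)
sole (array([ 465.7, -336.8]), array([110.6,  49.6]), -12.0, 360, 24.7)
sole (array([ 491.8, -492.1]), array([53.4, 16.8]), -6.4, 78, 18.9)
handle (array([ 409.6, -209.4]), array([27.7, 26.5]), -16.8, 118, 547.2)
handle (array([ 393.3, -206.9]), array([27.1, 18. ]), -15.7, 135, 385.7)
handle (array([ 465.1, -338. ]), array([68.3, 20.8]), -9.4, 167, 70.5)
top (array([ 418.7, -122.2]), array([153.2, 105.8]), -78.7, 3060, 474.6)
top (array([371.1, 121.8]), array([27.9, 19.6]), -3.4, 32, 89.0)
top (array([391.3, 360.4]), array([20.2, 20.1]), 5.9, 35, 91.0)
top (array([417.5, 268.1]), array([21.8, 21.3]), 81.1, 41, 91.3)
top (array([476.8, 366.5]), array([24.2, 21.7]), -7.8, 46, 91.8)
top (array([576. , 164.4]), array([19.3, 18.7]), 4.6, 69, 113.6)
```

Run:
```python
from h import *
R=down(-99.8); b=np.array([.464,-.3375,.046])
manip.set_gripper(.6)
manip.move_ptp(b+[0,0,.12],R); manip.move_l(b+[0,0,.03]); manip.move_l(b,max_speed=.06); st()
manip.set_gripper(0,60); manip.dwell(.3); st()
manip.move_l(b+[0,0,.10]); manip.dwell(.3); st()
manip.move_l(sh(0,.0,.146),down(-97)); 
manip.move_l(sh(0,.074,.12)); manip.dwell(.3); st(); F0=np.array(manip.current_force())
z=.072; hit=None
manip.move_l(sh(0,.074,z),max_speed=.06)
while z>.052:
    manip.move_l(sh(0,.074,z),max_speed=.02); manip.dwell(.1)
    dF=manip.current_force()[2]-F0[2]; print(round(z,4),round(manip.current_ee_pos()[2],4),round(dF,1))
    if dF>8.5: break
    z-=.001
p,d,X=shot("scene"); cv2.imwrite("pics/press.png",cv2.resize(p[140:260,180:380,::-1],(800,480)))
```

```text
12.4 [ 0.464  -0.3375  0.0459] F [-0.5 -0.5  0.5] w 0.604 gf 0.0
13.1 [ 0.4642 -0.3377  0.0461] F [ 0.3 -0.9  2.7] w 0.226 gf 61.8
14.2 [ 0.4638 -0.3374  0.1454] F [ 0.1 -1.1 -2.6] w 0.226 gf 61.0
17.6 [0.5591 0.0689 0.1203] F [ 1.1  0.6 -2.4] w 0.223 gf 61.1
0.072 0.0722 -1.3
0.071 0.0709 -0.5
0.07 0.0699 -1.2
0.069 0.069 -0.9
0.068 0.068 -1.0
0.067 0.067 -0.9
0.066 0.066 -0.7
0.065 0.0653 6.0
0.064 0.0641 5.5
0.063 0.0631 6.7
0.062 0.0621 7.0
0.061 0.0611 7.6
0.06 0.0602 7.7
0.059 0.0592 8.7
```

View pics/press.png

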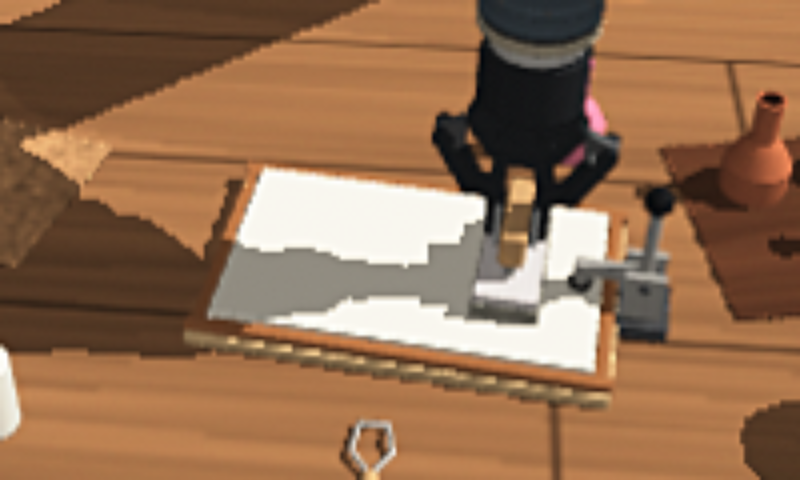

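The block sits flat beside the toe, clamp lowered, spring squeezed about 6.5 mm. Now the stroke.

Run:
```python
from h import *
for y in [.05,.025,0,-.025,-.05,-.07,-.09,-.107]:
    manip.move_l(sh(0,y,.059),max_speed=.04); st()
manip.dwell(.3); st()
p,d,X=shot("scene"); cv2.imwrite("pics/end.png",cv2.resize(p[140:260,150:350,::-1],(800,480)))
```

```text
24.3 [0.5564 0.0459 0.0593] F [1.3 1.7 6. ] w 0.226 gf 62.5
25.1 [0.5533 0.021  0.0593] F [0.5 1.8 6.6] w 0.224 gf 62.5
25.8 [ 0.5503 -0.0038  0.0592] F [0.9 2.7 6.4] w 0.222 gf 62.5
26.6 [ 0.5472 -0.0286  0.0592] F [-0.3  1.8  6.4] w 0.222 gf 62.4
27.4 [ 0.5441 -0.0534  0.0592] F [-0.4  2.2  7. ] w 0.222 gf 62.4
28.0 [ 0.5416 -0.0733  0.0592] F [0.9 0.5 6.8] w 0.221 gf 62.4
28.7 [ 0.5392 -0.0932  0.0592] F [-0.4  2.1  6.7] w 0.223 gf 62.4
29.2 [ 0.5371 -0.1101  0.0592] F [-0.7  1.5  5.7] w 0.224 gf 62.4
29.6 [ 0.5371 -0.1101  0.0592] F [0.4 1.3 6.1] w 0.227 gf 62.4
```

View pics/end.png

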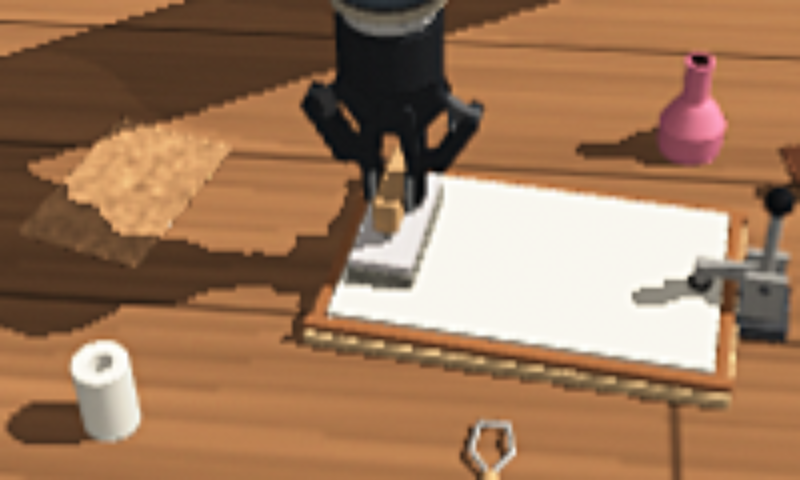

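Run:
```python
from h import *
for c in ("scene","top"):
    p,d,X=shot(c); S=cv2.cvtColor(p,cv2.COLOR_RGB2HSV)[...,1]
    x,y,z=X[...,0],X[...,1],X[...,2]
    for b in blobs((x>.4)&(x<.7)&(y>-.16)&(y<-.06)&(z>.036)&(z<.055)&(S<60)):
        c0=box(X,b); print(c0, "rel",((c0[0]/1000-SC)@np.c_[ex,ey]).round(4))
```

```text
(array([ 536.7, -109.5]), array([111.2,  48.9]), -7.8, 249, 44.4) rel [-0.0003 -0.1063]
```

The block centre is at shelf (0, -106 mm), so the stroke reached the free end. Next I put the block back.

Run:
```python
from h import *
R=down(-99.8); b=np.array([.464,-.3375,.0455])
e=sh(0,-.107,.146)
manip.move_l(e,max_speed=.1); manip.move_l(b+[0,0,.10],R); manip.move_l(b+[0,0,.015]); manip.move_l(b,max_speed=.03); st()
manip.set_gripper(.6); manip.move_l(b+[0,0,.12],max_speed=.1); st()
# clamp: raise
k=knob(-.01); manip.move_ptp(k+[0,0,.12],down(-7)); measure()
```

```text
33.8 [ 0.464  -0.3375  0.0458] F [-2.   1.2  3.1] w 0.224 gf 61.9
35.6 [ 0.4637 -0.3373  0.1648] F [-0.3 -0.2  0.3] w 0.601 gf 0.0
top
shelf (array([551.1,  -3.2]), array([281.6, 171.8]), 83.1, 3837, 24.2)
sole (array([ 463.2, -337.9]), array([110.2,  52.4]), -11.2, 301, 26.5)
sole (array([ 489.2, -491.2]), array([52.9, 17. ]), -1.1, 68, 25.9)
handle (array([ 462.9, -336.6]), array([67.3, 20.2]), -9.7, 142, 74.6)
top (array([435.8, 220.4]), array([335.4, 297.9]), 11.2, 9238, 598.8)
top (array([389.2, 360.5]), array([20.9, 20.9]), -83.9, 43, 93.9)
top (array([371. , 121.5]), array([22.1, 18.9]), 27.4, 38, 90.1)
scene
shelf (array([548.6,  -4.4]), array([282.5, 182. ]), 83.4, 3545, 22.6)
sole (array([ 464.5, -337.5]), array([111.9,  49.8]), -9.6, 352, 24.5)
sole (array([ 488.4, -494.7]), array([45.2, 16. ]), -16.9, 77, 19.1)
handle (array([ 463.6, -337.8]), array([73.2, 21.4]), -10.2, 161, 71.1)
top (array([504.6, 144.8]), array([273.8, 129.7]), 11.8, 7570, 496.7)
top (array([370.7, 121.3]), array([22.2, 21.2]), 51.3, 33, 88.6)
top (array([390.8, 359.6]), array([21.2, 20.3]), 18.9, 34, 91.0)
top (array([417.4, 267.8]), array([23. , 22.2]), -16.8, 45, 91.4)
top (array([477.3, 367. ]), array([24. , 21.7]), -70.3, 47, 91.8)
top (array([575.8, 164. ]), array([18.6, 17.4]), -86.7, 66, 113.9)
```

Block back on its pad, flat. Now I raise the clamp.

Run:
```python
from h import *
manip.move_l(knob(-.01)); manip.set_gripper(0,25); st()
for q in np.arange(.12,1.13,.125): manip.move_l(knob(q)); 
st()
manip.move_l(knob(1.15)); st()
manip.set_gripper(.6); manip.move_l(knob(1.14)+[0,0,.12]); st()
manip.move_ptp([.45,.1,.35],down(-7))
p,d,X=shot("scene"); cv2.imwrite("pics/raised.png",p[100:270,80:450,::-1].repeat(2,0).repeat(2,1)); measure()
```

```text
38.9 [0.5712 0.1641 0.0938] F [ 0.1 -0.2  6.5] w 0.234 gf 24.4
41.1 [0.5789 0.2279 0.053 ] F [7.1 3.3 0.3] w 0.235 gf 25.9
41.4 [0.5789 0.2287 0.0513] F [6.2 4.4 1.6] w 0.233 gf 26.0
42.8 [0.578  0.2277 0.1712] F [ 0.8  0.8 -0.3] w 0.603 gf 0.0
top
shelf (array([551.3,  -3. ]), array([281.8, 172.1]), 83.1, 3763, 24.4)
sole (array([ 462.5, -338.9]), array([109. ,  54.9]), -9.3, 311, 26.9)
sole (array([ 489.3, -491.1]), array([53. , 16.5]), -1.7, 64, 25.9)
handle (array([ 462.7, -337. ]), array([67.1, 20.4]), -10.3, 141, 75.1)
top (array([566.9, 141.4]), array([20.4, 10.6]), 89.7, 21, 87.0)
top (array([405.5,  95.3]), array([221.7, 131.2]), 4.8, 6508, 661.8)
top (array([475.9, 368.4]), array([23.5, 20.1]), 89.6, 48, 92.9)
top (array([389.3, 360.4]), array([22.4, 20.2]), -88.4, 45, 92.5)
scene
shelf (array([549.7,  -4.5]), array([282.4, 179.8]), 82.9, 3546, 22.6)
sole (array([ 464.8, -337.5]), array([113.5,  51.1]), -10.5, 354, 24.8)
sole (array([ 489.7, -490.6]), array([48.5, 18.1]), -1.2, 83, 18.1)
handle (array([ 464.3, -338.1]), array([72.3, 22. ]), -12.3, 159, 70.5)
top (array([467.8,  92.7]), array([108.6,  96.1]), -54.0, 2186, 513.1)
top (array([372.9, 121.6]), array([24.8, 19.8]), -3.8, 36, 89.2)
top (array([391.7, 360.9]), array([21.6, 18.8]), -17.5, 35, 90.7)
top (array([417.6, 267.6]), array([25.1, 23.4]), 33.0, 42, 91.2)
top (array([477.1, 366.6]), array([26.3, 21. ]), 13.4, 50, 90.7)
top (array([572.1, 142.4]), array([15.7, 11. ]), 56.3, 19, 85.6)
```

View pics/raised.png

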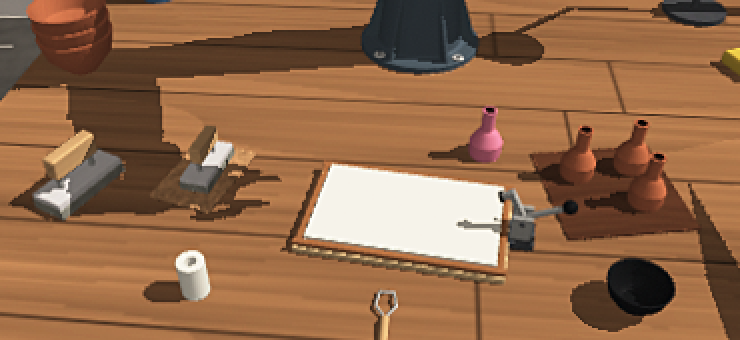

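The clamp is raised and the three vases stand at about (476,367), (417,268) and (390.5,360.5) mm. Next I move them, re-locating each neck just before its grasp.

```bash
cat >> h.py <<'E'
def tops(c="scene"):
    p,d,X=shot(c); x,y,z=X[...,0],X[...,1],X[...,2]; o=[]
    for q in blobs((x>.3)&(x<.9)&(y>-.2)&(y<.5)&(z>.08)&(z<.13)): o.append(box(X,q)[0]/1000)
    return np.array(o)
def carry(v,y,x=0.):
    v=np.array(v)
    t=tops(); n=t[np.argmin(np.linalg.norm(t-v,axis=1))]; print("neck",n,"expected",v)
    if np.linalg.norm(n-v)>.008: print("MOVED? stop"); return False
    g=np.r_[v,.056]; R=down(-7)
    manip.set_gripper(.45); manip.move_ptp(g+[0,0,.10],R); manip.move_l(g); st()
    manip.set_gripper(0,30); st()
    manip.move_l(g+[0,0,.14]); st()
    manip.move_l(sh(x,y,.19)); manip.move_l(sh(x,y,.09)); manip.move_l(sh(x,y,.0775),max_speed=.03); st()
    manip.set_gripper(.45); manip.move_l(sh(x,y,.19)); st(); return True
E
python3 - <<'E'
from h import *
carry([.4167,.2683],-.09)
manip.move_ptp([.40,-.1,.35],down(-7)); measure()
p,d,X=shot("scene"); cv2.imwrite("pics/v1.png",p[100:270,80:450,::-1].repeat(2,0).repeat(2,1))
E
```

```text
neck [0.418  0.2679] expected [0.4167 0.2683]
46.1 [0.4174 0.2684 0.0569] F [0.7 0.2 0.1] w 0.451 gf 0.0
46.4 [0.417  0.2685 0.0567] F [-0.6  0.2  4.4] w 0.255 gf 29.3
47.4 [0.4163 0.2681 0.1952] F [-0.8  0.2 -2.3] w 0.258 gf 29.9
51.5 [ 0.539  -0.0933  0.0777] F [-2.2 -0.2  5.6] w 0.26 gf 30.4
52.7 [ 0.5386 -0.0932  0.1891] F [ 0.6  0.4 -0.6] w 0.45 gf 0.0
top
shelf (array([551.2,  -3. ]), array([281.7, 172.1]), 83.0, 3569, 24.2)
sole (array([ 462.9, -339.2]), array([109.6,  54.8]), -9.5, 304, 26.7)
sole (array([ 487.5, -491.5]), array([49.4, 15.9]), -1.4, 61, 26.1)
handle (array([ 462.9, -336.6]), array([67.4, 21. ]), -10.2, 140, 74.4)
top (array([566.7, 142.8]), array([16.6, 10.3]), 89.5, 17, 87.0)
top (array([537.7, -91.8]), array([22.4, 22. ]), -27.2, 47, 113.6)
top (array([475.9, 369.2]), array([24.1, 20.1]), 89.9, 48, 94.5)
top (array([372.4, -90.3]), array([190.1, 134. ]), -17.0, 4410, 657.1)
top (array([389.4, 360.4]), array([22.3, 20.1]), -90.0, 42, 93.1)
top (array([370.8, 121.6]), array([22.1, 19.2]), 25.5, 39, 90.5)
scene
shelf (array([549.9,  -4.9]), array([282.6, 178.3]), 83.0, 3219, 22.6)
sole (array([ 466.1, -337.5]), array([112.2,  49.9]), -10.7, 356, 24.6)
sole (array([ 489.3, -497.4]), array([48.9, 18.5]), -20.3, 83, 19.3)
handle (array([ 465.5, -337.6]), array([70.9, 21.5]), -12.3, 164, 70.4)
top (array([ 407.5, -100.7]), array([119.8,  79.2]), 18.0, 1826, 495.5)
top (array([367.9, 122. ]), array([28.3, 19.5]), -2.7, 34, 87.8)
top (array([390.6, 360. ]), array([21.6, 20. ]), 9.7, 34, 90.7)
top (array([540.3, -92.9]), array([22.6, 21. ]), -25.2, 86, 105.6)
top (array([477.4, 367.2]), array([23.1, 21.4]), -5.2, 48, 91.3)
top (array([570.4, 143. ]), array([13.5, 12.8]), -31.4, 19, 85.8)
```

View pics/v1.png

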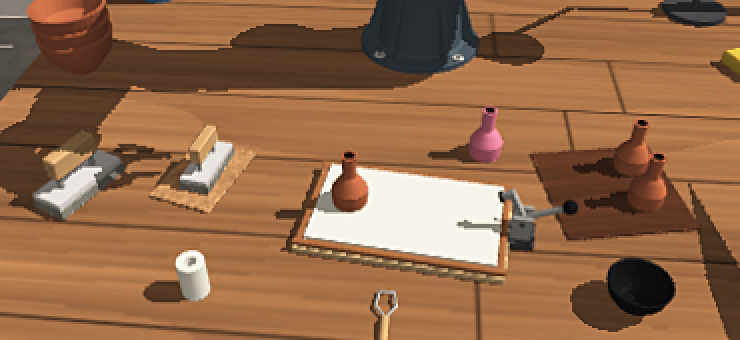

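The first vase stands upright at the free end. Now the other two.

Run:
```python
from h import *
if carry([.390,.360],-.015):
    manip.move_ptp([.45,.2,.35],down(-7))
    if carry([.477,.3675],.06):
        manip.move_ptp([.36,.0,.40],down(-7)); measure()
p,d,X=shot("scene"); cv2.imwrite("pics/v3.png",p[100:270,80:450,::-1].repeat(2,0).repeat(2,1))
```

```text
neck [0.3915 0.3608] expected [0.39 0.36]
56.6 [0.3905 0.3602 0.0568] F [0.5 0.9 1.1] w 0.452 gf 0.0
56.9 [0.3903 0.3603 0.0568] F [-1.1  0.3  6.2] w 0.255 gf 29.3
58.0 [0.3896 0.3597 0.1951] F [-0.   0.4 -1.5] w 0.262 gf 29.7
62.3 [ 0.5482 -0.0189  0.0778] F [-2.6  0.   6.7] w 0.258 gf 30.5
63.5 [ 0.5477 -0.0189  0.1891] F [ 0.9 -0.1 -0.7] w 0.449 gf 0.0
neck [0.4755 0.3679] expected [0.477  0.3675]
66.7 [0.4777 0.3677 0.0571] F [-0.4  0.9  0.7] w 0.455 gf 0.0
67.0 [0.4773 0.3678 0.0569] F [-1.1  0.4  5.2] w 0.26 gf 29.3
68.0 [0.4766 0.3672 0.1949] F [-0.1 -0.2 -1.2] w 0.259 gf 29.8
71.7 [0.5574 0.0556 0.0779] F [-2.6  0.7  6.1] w 0.26 gf 30.7
72.9 [0.5568 0.0555 0.1891] F [-0.8 -0.2 -0.2] w 0.454 gf 0.0
top
shelf (array([551.2,  -3.2]), array([281.9, 171.7]), 83.0, 3218, 24.2)
sole (array([ 463.5, -337.6]), array([110.5,  52.3]), -11.0, 306, 26.9)
sole (array([ 487.4, -491.5]), array([49.2, 17.4]), -1.3, 64, 25.7)
handle (array([ 462.8, -337. ]), array([67.2, 21. ]), -9.4, 142, 74.6)
top (array([567. , 144.5]), array([14.4, 10.3]), 89.6, 18, 86.3)
top (array([555.8,  57.2]), array(
[... 220 characters left out ...]
, 3976, 704.1)
scene
shelf (array([550.1,  -5.1]), array([283.4, 179.2]), 83.5, 2514, 22.6)
sole (array([ 465.7, -338. ]), array([112.7,  50.6]), -9.9, 354, 24.8)
sole (array([ 486.6, -496.4]), array([44.1, 16.9]), -23.2, 78, 19.1)
handle (array([ 464.8, -338.1]), array([71.3, 21.3]), -10.8, 160, 70.4)
top (array([367.4,   2.2]), array([125.3,  66.5]), -33.1, 1003, 505.3)
top (array([371. , 121.7]), array([23.4, 19.9]), -0.7, 32, 88.6)
top (array([541.7, -92.2]), array([22.5, 21. ]), 5.6, 89, 104.4)
top (array([550.1, -18.3]), array([24.4, 21. ]), 6.2, 95, 107.1)
top (array([558.3,  57.1]), array([26.3, 22.8]), -0.8, 95, 107.1)
top (array([571.5, 141.7]), array([13.4, 10.7]), 56.4, 16, 87.0)
```

View pics/v3.png

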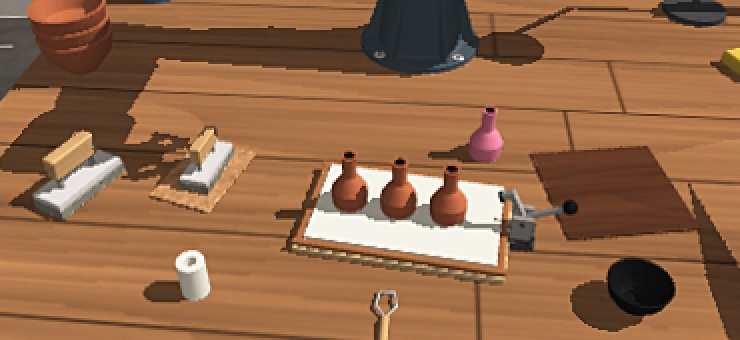

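All three vases stand upright on the shelf 75 mm apart, the block is on its pad, and the clamp is raised. I'm handing the job in.

```bash
python3 -c "
from bench import manip
manip.dwell(.5); print(manip.sign_off())"
```

```text
the job is handed in; nothing more can be done
None
```

The job is handed in: the shelf was rubbed under the lowered clamp, the block is flat on its pad, the clamp is raised, and all three vases stand on the shelf; sign-off gave no verdict.

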